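# Flip the jar's status marker

## Robot

A 6-joint arm with a two-finger parallel gripper is mounted at the origin on the work surface. World frame = base frame: x ahead of the robot, y to its left, z up, the work surface at z = 0. Lengths are in m, angles in rad, forces in N, time in s.
With the tool pointing down it reaches from about 0.375 to 0.825 m from the base axis. Payload 5.5 kg.
Tool frame: the origin (TCP) lies between the finger pads; the fingertips stand 22 mm ahead of it and the grasp point (between the pads) lies 3 mm ahead of it; z points along the fingers, y is the direction in which the jaws open and shut (so a half turn about z gives the same grasp; the last joint's range is limited). The gripper opens to 85 mm and grips with 20 to 120 N. Pads are 22 mm wide; open, the fingers measure 114 mm over their backs; the gripper's body (76 mm by 85 mm) begins 54 mm behind the grasp point. The pads swing forward as they close: fully open they stand 13 mm farther back than shut.
Start: joints at [-1.208, 0.314, -0.047, 1.21, 0, 1.571], TCP at [0.213, -0.561, 0.253] pointing down, gripper open.
Joint ranges: [-2.67, 2.67], [-0.69, 1.73], [-1.03, 1.25], [-2.08, 2.16], [-1.42, 1.45], [-3.14, 3.14]. Speed limits (rad/s): [2.39, 2.39, 3.01, 3.14, 3.14, 3.14].

## Interface

Orientations are given as a 3x3 rotation matrix whose columns are the frame's x, y, z axes.
In Python, from workcell import get_obs, camera, camera_info, close_job gives the robot as it stands.
- The arm moves only by the tool arm_command, never from a script. Its argument "rows" is a list of rows, each a list of 6 numbers: the shift along the world's x, y, z in cm, then the turn, a rotation vector about the world's x, y, z in degrees. A call has 1 to 12 rows; each row is the pose to reach, as a shift and turn from the pose commanded when the call began; what a row does not reach only later rows make up. A row lasts 1/8 s, in which the tool goes at most 62.5 mm and 10.7 degrees, less where a joint would pass 70% of its speed; a pose out of reach is approached as far as the arm can. A call with a gripper value outside its range is refused whole. "fingers" is the closure, from -1 (fully open) to 1 (shut), so that 0 is half open, set as the call begins (left out, the last holds). The fingers move at their own pace and stop on an object; "force" is the grip in N (left out, the last holds). Time passes only in rows, so rows that repeat a pose let the fingers close. It gives the time, the measured TCP pose, the force and the opening at its end, in the units of the state.
- get_obs(): the state, without advancing time (a new reading comes with each control period).
- camera(name): name is "scene" or "top"; returns the picture (400x640x3 uint8, blue, green, red); there is no depth.
- camera_info(name): a dict with "vfov" (degrees; the focal length in pixels is half the picture's height over the tangent of half this angle, whatever the lens; pixels are square), "cx", "cy" (the principal point, pixels), "k1" (the pictures are not rectified: a ray, as slopes to the right and down, at radius r is drawn at 1 + k1 r^2 times it, then the intrinsics apply), "R" (3x3) and "t" (3): a world point X has camera coordinates R X + t. Camera axes: x right, y down, z forward; pixel columns grow to the right and rows downward; lengths in m; the calibration is good to about 2 mm. A picture is of the moment at which its call begins. camera_info takes no time and is no camera call.
- close_job(): hands the job in, once; it reports no verdict.
The state is a dict: "clock": time; "q": joint angles; "dq": joint speeds; "effort": joint torques, N m; "tool_pos": TCP position; "tcp_rot": TCP orientation; "wrist_force": force on the tool from outside, world axes, zero at the start; "moment": the same for the moment, N m; "opening": finger opening in m.
Only numpy, scipy, OpenCV 4.12 (cv2) and the standard library are available. Lean on these libraries where they do the work, as an engineer would, in place of code of your own. Each camera call takes 0.05 s, during which the arm holds its last target.

## Task

Each of the three sample stands has a hinged flip marker beside its vessel. The sample in the short wide jar has been logged: with a fingertip, gently and without pinching it, push that jar's marker all the way over its hinge until it lies flat on the jar's side with the bar face up, then let go. Leave the other two markers and everything else on the bench as they are.

Things in the scene. Friction and masses are not known exactly. Their poses are not given: they have to be found in the camera images.
- stand_jar: The stand of the short wide jar: fixed aluminium stand, base 265 x 94 x 12 mm. Origin on the table straight below the hinge pin; x axis points level from the pin towards the vessel, whose centre stands 120 mm along x; y axis along the pin; z up. The posts stand at y = -42 and +42 mm and end 88 mm above the table. 
- marker_jar (a joint): The jar's flip marker, the one to flip. 0 = paddle level on the side away from the jar, ring face up, tail towards the jar; pi/2 = paddle straight up; 3.14 (stop) = paddle level towards the jar, bar face up. Starts at 0 to 0.35. A friction hinge (0.04 N m, 0.6 N at the paddle's end) that stays where it is left; pressing the tail down raises the paddle.
- pivot_jar (a point): Middle of the jar's marker's steel hinge pin, 80 mm above the table. The marker is a flat white plate, 72 mm wide along the pin and 5 mm thick, centred on the pin: a 65 mm paddle to one side, a 30 mm tail to the other. The paddle has a dark ring on one face and a dark bar on the other. Under the pin there are 68 mm of free room above the base.
- stand_beaker: The stand of the open beaker, same as the jar's: fixed aluminium stand, base 265 x 94 x 12 mm. Origin on the table straight below the hinge pin; x axis points level from the pin towards the vessel, whose centre stands 120 mm along x; y axis along the pin; z up. The posts stand at y = -42 and +42 mm and end 88 mm above the table. 
- marker_beaker (a joint): Flip marker of the beaker's stand, same as the jar's and with the same values; starts near 0 and is to be left alone.
- stand_bottle: The stand of the slim tall bottle, same as the jar's: fixed aluminium stand, base 265 x 94 x 12 mm. Origin on the table straight below the hinge pin; x axis points level from the pin towards the vessel, whose centre stands 120 mm along x; y axis along the pin; z up. The posts stand at y = -42 and +42 mm and end 88 mm above the table. 
- marker_bottle (a joint): Flip marker of the bottle's stand, same as the jar's and with the same values; starts near 3.14 (already flipped) and is to be left alone.
- jar_mid (a point): Short wide glass jar with a white lid, 72 mm in diameter, 66 mm tall, standing loose on its stand, its top 78 mm above the table. Point: its centre, half-way up, at 45 mm above the table.
- beaker_mid (a point): Open glass beaker, 60 mm in diameter, 85 mm tall, loose on its stand, its rim 97 mm above the table. Point: its centre, half-way up, at 54 mm above the table.
- bottle_mid (a point): Slim white plastic bottle, 48 mm in diameter, 115 mm tall, loose on its stand, its top 127 mm above the table. Point: its centre, half-way up, at 69 mm above the table.
- vial_a_mid (a point): Small glass vial with a white cap, 25 mm in diameter, 55 mm tall, loose on the table between two stands. Point: its centre, half-way up, at 28 mm above the table.
- vial_b_mid (a point): A second vial, same as the first, loose on the table between two stands. Point: its centre, half-way up, at 28 mm above the table.
- spatula_mid (a point): Thin steel laboratory spatula, 170 mm long, 12 mm wide, lying loose on the table at the left. Point: about its middle.
- tips_mid (a point): Open divided clear plastic tray, 90 x 125 x 50 mm, loose on the table at the right. Point: its centre, half-way up, at 25 mm above the table.

How it is judged:
On the way:
1. the jar's marker has passed upright (value of joint marker_jar above 1.6 rad), for 0.05 s.
At the end, for the whole second after the job is handed in: The jar's marker lies on the jar's side within 0.17 rad (10 degrees) of level, bar face up; the beaker's marker is still below 0.25 rad, the bottle's above 2.89 rad, and each loose thing is within 20 mm of where it began (value of joint marker_jar above 2.97 rad and value of joint marker_beaker below 0.25 rad and value of joint marker_bottle above 2.89 rad and not (distance of any of jar_mid, beaker_mid, bottle_mid, vial_a_mid, vial_b_mid, spatula_mid, tips_mid from where it was at the start of the episode above 0.02 m)); the robot touches nothing.
It fails at once if another marker is moved (value of joint marker_beaker above 0.35 rad or value of joint marker_bottle below 2.79 rad).
It fails at once if a vessel or bystander is pushed, lifted or carried more than 20 mm (distance of any of jar_mid, beaker_mid, bottle_mid, vial_a_mid, vial_b_mid, spatula_mid, tips_mid from where it was at the start of the episode above 0.02 m).
It fails at once if the marker is pinched or forced (more than 30 N from the fingers) (contact force between the fingers and marker_jar above 30 N).
It also fails if it takes over 48 s, if anything falls off the work surface, if the arm or the gripper's body presses on something with over 40 N, if the wrist force passes 120 N, or if a joint passes its speed limit or range.

## Working session

There is one attempt and no reset: what is moved stays moved. The work goes in short steps, Python scripts to look and compute and a tool call to move; the robot and the scene stay as the last step left them, time stands still between calls to the robot, and variables do not carry over. Pictures are saved under pics/ and viewed, and the job is handed in when it is done.

Besides the shell and the picture viewer there is one more tool, called after "Emit:" by a JSON object that holds its "fn" and its "kwargs", one argument or row to a line. arm_command: Moves the arm, as the interface text tells. Its arguments: {"type":"object","properties":{"rows":{"type":"array","items":{"type":"array","items":{"type":"number"}}},"fingers":{"type":"number"},"force":{"type":"number"}},"required":["rows"]}

```bash
mkdir -p pics; ls; python3 - <<'E'
from workcell import *
import cv2
for n in("scene","top"):
    cv2.imwrite(f"pics/{n}0.png",camera(n)); print(n,camera_info(n))
o=get_obs(); print(o)
E
```

```text
pics
scene {'vfov': 54.12794541875065, 'cx': 324.1749422684517, 'cy': 196.7067838426164, 'k1': 0.021903662645502284, 'R': array([[-0.83888427,  0.54395563,  0.01963314],
       [ 0.36744   ,  0.592537  , -0.71685965],
       [-0.4015732 , -0.59414828, -0.69694102]]), 't': array([ 0.44341695, -0.10912894,  1.33169451])}
top {'vfov': 51.08201020880355, 'cx': 319.67953451771433, 'cy': 199.7146778031614, 'k1': -0.08807294910827917, 'R': array([[-0.00532622, -0.99994434,  0.00910802],
       [-0.98783804,  0.00384592, -0.15543881],
       [ 0.15539513, -0.00982515, -0.98780353]]), 't': array([-0.00353898,  0.54974967,  1.04455533])}
{'clock': 0.1, 'q': array([-1.20801401e+00,  3.14162034e-01, -4.80014577e-02,  1.21017612e+00,
       -2.23656598e-05,  1.57082984e+00]), 'dq': array([ 0.00030849, -0.00198993,  0.00268699, -0.00084501,  0.00162229,
        0.00091927]), 'effort': array([-7.06104893e-04, -5.40765917e+01,  3.40541625e+01,  1.11291785e-02,
        6.58041745e-05, -2.37497403e-05]), 'tool_pos': array([ 0.21274627, -0.56049356,  0.2525069 ]), 'tcp_rot': array([[ 9.34924943e-01,  3.54845076e-01, -5.68583971e-04],
       [ 3.54845531e-01, -9.34923842e-01,  1.43489482e-03],
       [-2.24173487e-05, -1.54327844e-03, -9.99998809e-01]]), 'wrist_force': array([ 0.57141502,  0.36865494, -0.31267211]), 'moment': array([ 0.03873567,  0.05050587, -0.01217806]), 'opening': 0.0853331778293391}
```

View pics/scene0.png

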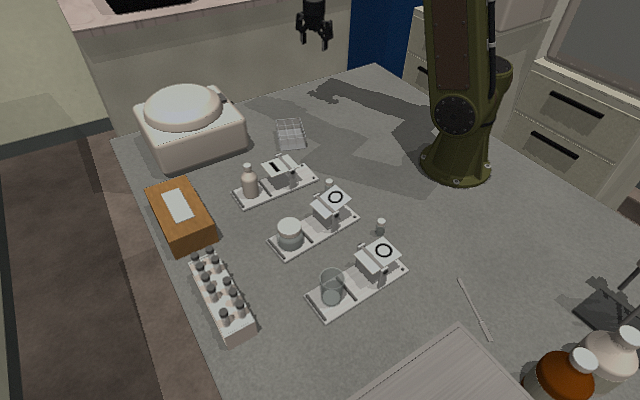

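View pics/top0.png

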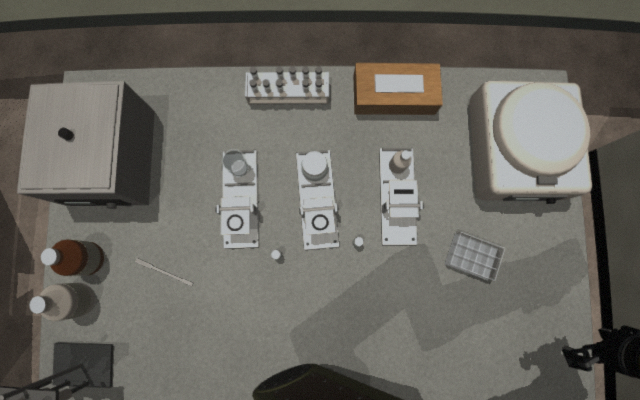

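The jar's stand is the middle one: in the top view the jar is at about (315,165) and the ring paddle at (320,222). In the scene view the jar is at (289,233) and the ring at (335,198). Next I'll zoom in to measure.

```bash
cat > h.py <<'E'
import numpy as np, cv2
from workcell import *
def KD(n):
    i=camera_info(n); f=200/np.tan(np.radians(i['vfov'])/2)
    return np.array([[f,0,i['cx']],[0,f,i['cy']],[0,0,1.]]),np.array([i['k1'],0,0,0,0]),np.array(i['R']),np.array(i['t'])
def ray(n,p):
    K,D,R,t=KD(n); u=cv2.undistortPoints(np.array([[p]],float),K,D)[0,0]
    return -R.T@t, R.T@np.array([u[0],u[1],1.])
def onz(n,p,z):
    c,d=ray(n,p); return c+d*(z-c[2])/d[2]
def proj(n,X):
    K,D,R,t=KD(n); return cv2.projectPoints(np.array(X,float).reshape(-1,1,3),cv2.Rodrigues(R)[0],t,K,D)[0][:,0]
E
python3 - <<'E'
import cv2
a=cv2.imread('pics/top0.png')[140:255,270:380]; cv2.imwrite('pics/topz.png',cv2.resize(a,None,fx=5,fy=5,interpolation=cv2.INTER_CUBIC))
a=cv2.imread('pics/scene0.png')[170:270,255:375]; cv2.imwrite('pics/scz.png',cv2.resize(a,None,fx=6,fy=6,interpolation=cv2.INTER_CUBIC))
E
```

```text
(no output)
```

View pics/topz.png

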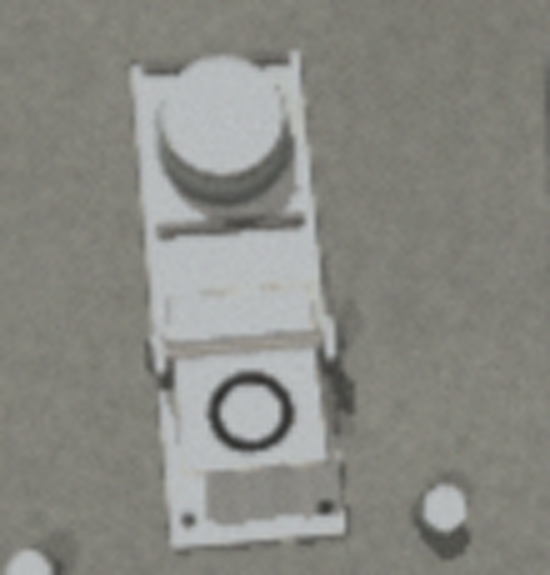

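View pics/scz.png

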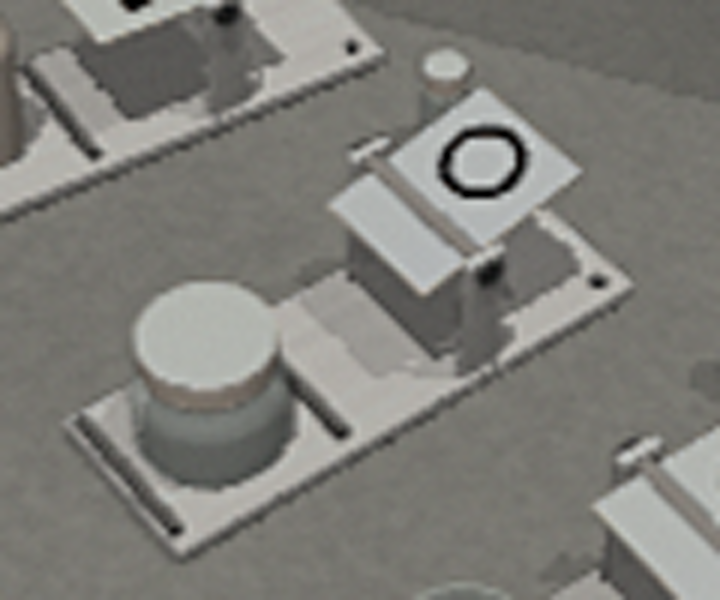

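```bash
python3 - <<'E'
from h import *
T=lambda x,y:(270+(x+.5)/5-.5,140+(y+.5)/5-.5)
S=lambda x,y:(255+(x+.5)/6-.5,170+(y+.5)/6-.5)
for nm,p,z in [("pinL",(168,349),.081),("pinR",(318,338),.081),("c00",(134,68),.012),("c01",(299,53),.012),("c11",(345,532),.012),("c10",(172,546),.012),("jar",(223,116),.078),("vialR",(445,507),.055),("ring",(251,411),.09),("padL",(174,472),.09),("padR",(327,461),.09)]:
    print(nm,onz("top",T(*p),z).round(4))
print('scene')
for nm,p,z in [("pinL",(480,245),.081),("pinR",(378,160),.081),("c00",(182,556),.012),("c01",(68,425),.012),("c10",(632,285),.012),("jar",(208,337),.078),("ring",(484,162),.09),("padR",(480,88),.09),("padL",(582,170),.09)]:
    print(nm,onz("scene",S(*p),z).round(4))
# triangulate
def tri(a,b):
    c1,d1=ray("top",a);c2,d2=ray("scene",b)
    A=np.stack([d1,-d2],1);s=np.linalg.lstsq(A,c2-c1,rcond=None)[0]
    p=c1+d1*s[0];q=c2+d2*s[1];return (p+q)/2,np.linalg.norm(p-q)
print(tri(T(251,411),S(484,162)),tri(T(174,472),S(582,170)),tri(T(327,461),S(480,88)))
E
```

```text
pinL [0.5194 0.0356 0.081 ]
pinR [ 0.5247 -0.0394  0.081 ]
c00 [0.6831 0.0563 0.012 ]
c01 [ 0.6913 -0.0336  0.012 ]
c11 [ 0.4311 -0.0555  0.012 ]
c10 [0.4242 0.0355 0.012 ]
jar [0.6396 0.0077 0.078 ]
vialR [ 0.4415 -0.1041  0.055 ]
ring [ 0.4872 -0.0056  0.09  ]
padL [0.4573 0.0323 0.09  ]
padR [ 0.4624 -0.0428  0.09  ]
scene
pinL [0.5138 0.0258 0.081 ]
pinR [ 0.5235 -0.0446  0.081 ]
c00 [0.6876 0.0582 0.012 ]
c01 [ 0.6961 -0.0328  0.012 ]
c10 [0.4272 0.0332 0.012 ]
jar [0.6428 0.007  0.078 ]
ring [ 0.4878 -0.01    0.09  ]
padR [ 0.4611 -0.0528  0.09  ]
padL [0.4525 0.018  0.09  ]
(array([ 0.48821719, -0.00667011,  0.09257588]), np.float64(0.0033113408672359166)) (array([0.45860683, 0.03002836, 0.10248161]), np.float64(0.005958588131225386)) (array([ 0.46389277, -0.04430659,  0.09726466]), np.float64(0.005522417737049807))
```

Emit:
{"fn": "arm_command", "kwargs": {
  "rows": [
    [5.6,9.4,0,0,0,-3],
    [11.2,18.7,0,0,0,-6],
    [16.9,28,0,0,0,-9],
    [22.5,37.4,0,0,0,-12],
    [28.2,46.7,0,0,0,-14],
    [33.8,56.1,0,0,0,-16],
    [33.8,56.1,0,0,0,-16],
    [33.8,56.1,0,0,0,-16],
    [33.8,56.1,0,0,0,-16],
    [33.8,56.1,0,0,0,-16],
    [33.8,56.1,0,0,0,-16],
    [33.8,56.1,0,0,0,-16]
  ],
  "fingers": 1,
  "force": 20
}}

```text
clock: 1.6
tool_pos: [0.5515, 0.002, 0.2525]
tcp_rot: [[0.996, 0.087, -0.001], [0.087, -0.996, 0.0], [-0.001, -0.0, -1.0]]
wrist_force: [0.1, 0.1, -0.2]
opening: -0.0003
```

```bash
python3 - <<'E'
from h import *
o=get_obs(); print(o['q'].round(3),o['tool_pos'])
s=camera('scene');t=camera('top')
p=proj('scene',[o['tool_pos'],o['tool_pos']-[0,0,.022]]);print(p)
for q in p: cv2.circle(s,tuple(int(v) for v in q.round()),1,(0,0,255),-1)
cv2.imwrite('pics/s1.png',cv2.resize(s[90:270,230:430],None,fx=4,fy=3.3*4/3.3,interpolation=cv2.INTER_CUBIC)[:600])
E
```

```text
[ 3.000e-03  2.230e-01 -1.680e-01  1.181e+00  0.000e+00  3.058e+00] [0.5514531  0.00196807 0.25254544]
[[318.65316344 160.46309375]
 [318.56449685 167.56148197]]
```

View pics/s1.png

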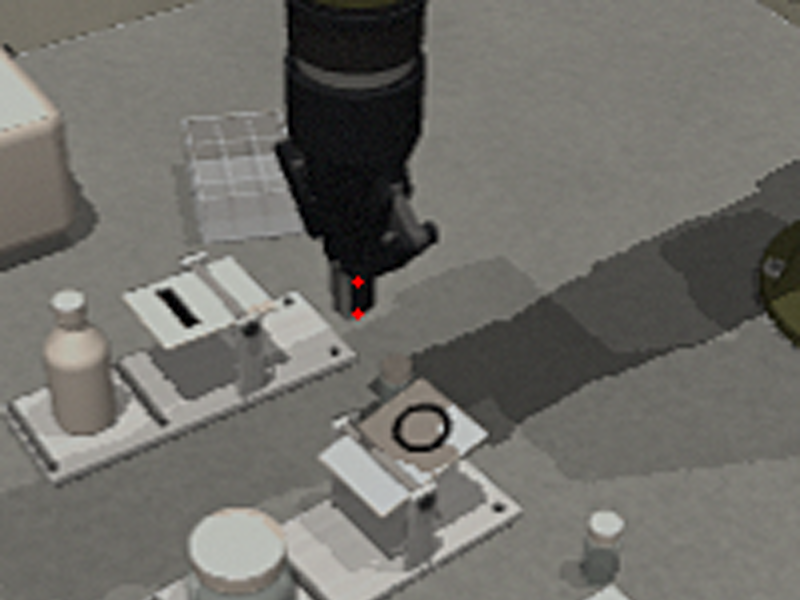

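The closed fingertips are above the jar's tail, where expected: TCP projected at zoomed (358,282), tip at (358,313). Nothing has been disturbed. Next I'll lower to just above the tail and then press gently.

Emit:
{"fn": "arm_command", "kwargs": {
  "rows": [
    [0,0,-4,0,0,0],
    [0,0,-8,0,0,0],
    [0,0,-12,0,0,0],
    [0,0,-14,0,0,0],
    [0,0,-14.5,0,0,0],
    [0,0,-15,0,0,0],
    [0,0,-15.5,0,0,0],
    [0,0,-15.8,0,0,0],
    [0,0,-15.8,0,0,0]
  ]
}}

```text
clock: 2.82
tool_pos: [0.5513, -0.0, 0.0956]
tcp_rot: [[0.997, 0.083, 0.001], [0.083, -0.997, -0.0], [0.001, 0.0, -1.0]]
wrist_force: [-0.5, -0.1, 0.3]
opening: 0.0
```

Emit:
{"fn": "arm_command", "kwargs": {
  "rows": [
    [0,0,-0.4,0,0,0],
    [0,0,-0.8,0,0,0],
    [0,0,-1.2,0,0,0],
    [0,0,-1.5,0,0,0],
    [0,0,-1.5,0,0,0]
  ]
}}

```text
clock: 3.45
tool_pos: [0.5507, 0.0001, 0.0799]
tcp_rot: [[0.997, 0.083, -0.001], [0.083, -0.997, 0.0], [-0.001, -0.0, -1.0]]
wrist_force: [0.4, 1.1, -0.2]
opening: 0.0003
```

```bash
python3 - <<'E'
from h import *
o=get_obs(); print(o['tool_pos'],o['wrist_force'])
s=camera('scene')
cv2.imwrite('pics/s2.png',cv2.resize(s[130:280,230:430],None,fx=4,fy=4,interpolation=cv2.INTER_CUBIC))
E
```

```text
[5.50717453e-01 9.25314434e-05 7.98660325e-02] [ 0.36365639  1.08527674 -0.23646429]
```

View pics/s2.png

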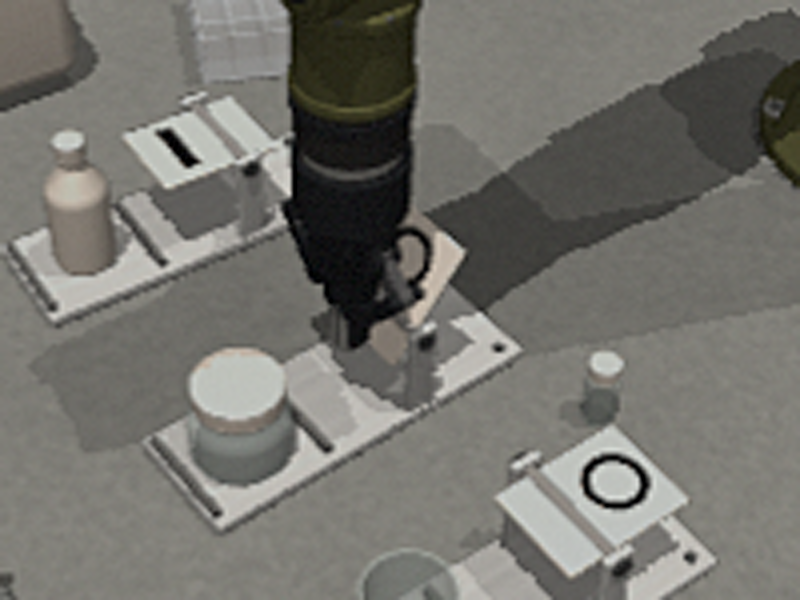

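The paddle has risen to roughly 45–50°, with the ring at zoomed (410,255). The jar hasn't moved. I'll lift off and look.

Emit:
{"fn": "arm_command", "kwargs": {
  "rows": [
    [0.3,0,2,0,0,0],
    [0.3,0,7,0,0,0],
    [0.3,0,13,0,0,0],
    [-3,-0.3,16,0,0,0],
    [-9.2,-0.7,16,0,0,0],
    [-10,-0.8,16,0,0,0],
    [-10,-0.8,16,0,0,0]
  ]
}}

```text
clock: 4.38
tool_pos: [0.4509, -0.008, 0.2406]
tcp_rot: [[0.997, 0.083, 0.001], [0.083, -0.997, 0.0], [0.001, 0.0, -1.0]]
wrist_force: [0.7, 0.1, 0.2]
opening: -0.0
```

```bash
python3 - <<'E'
from h import *
o=get_obs(); print(o['tool_pos'],o['wrist_force'])
s=camera('scene')
cv2.imwrite('pics/s3.png',cv2.resize(s[130:280,230:430],None,fx=4,fy=4,interpolation=cv2.INTER_CUBIC))
E
```

```text
[ 0.45088045 -0.00798182  0.24055548] [0.69196882 0.14432345 0.19513491]
```

View pics/s3.png

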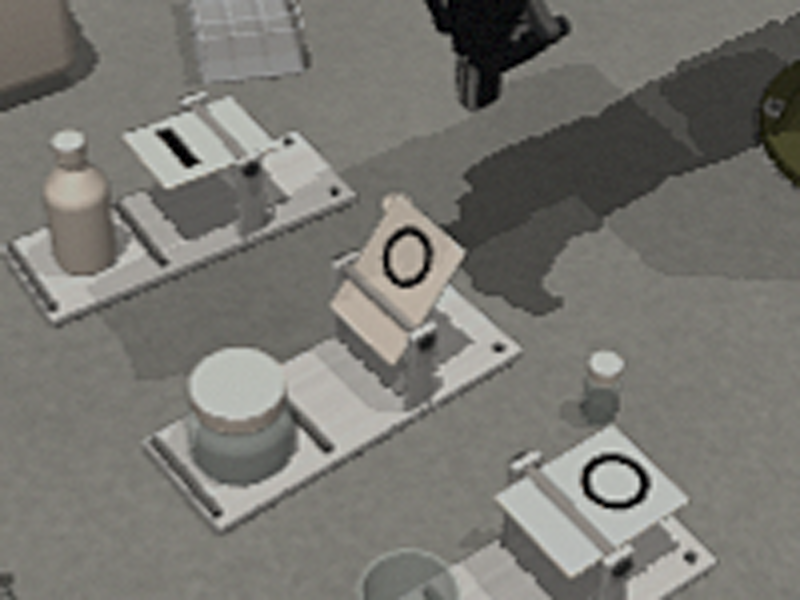

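```bash
python3 - <<'E'
from h import *
a=.083;ex=np.array([np.cos(a),np.sin(a),0]);ey=np.array([-np.sin(a),np.cos(a),0]);P=np.array([.521,-.002,.08])
for th in(20,30,40,50):
    t=np.radians(th);e=P+.065*(-np.cos(t)*ex+np.array([0,0,np.sin(t)]))
    print(th,((proj('scene',[e+.036*ey,e-.036*ey])-[230,130])*4).round())
E
```

```text
20 [[491. 271.]
 [424. 213.]]
30 [[487. 263.]
 [420. 205.]]
40 [[481. 257.]
 [413. 199.]]
50 [[472. 253.]
 [404. 195.]]
```

The marker stayed at about 50–55°: paddle corners at zoomed (465,253) and (395,196). Everything else is unchanged. I'll come down behind the paddle and push it over.

Emit:
{"fn": "arm_command", "kwargs": {
  "rows": [
    [0,0,-5,0,0,0],
    [0,0,-10,0,0,0],
    [0,0,-11.3,0,0,0],
    [1,0.1,-11.3,0,0,0],
    [2,0.2,-11.3,0,0,0],
    [2.8,0.2,-11.3,0,0,0],
    [3.6,0.3,-11.3,0,0,0],
    [4.4,0.4,-11.3,0,0,0],
    [5.2,0.4,-11.3,0,0,0],
    [6,0.5,-11.3,0,0,0],
    [6.8,0.6,-11.3,0,0,0],
    [6.8,0.6,-11.3,0,0,0]
  ]
}}

```text
clock: 5.92
tool_pos: [0.5195, -0.0019, 0.127]
tcp_rot: [[0.997, 0.084, 0.0], [0.084, -0.997, 0.0], [0.0, -0.0, -1.0]]
wrist_force: [0.5, -0.3, 0.1]
opening: 0.0001
```

```bash
python3 - <<'E'
from h import *
o=get_obs(); print(o['tool_pos'],o['wrist_force'])
s=camera('scene')
cv2.imwrite('pics/s4.png',cv2.resize(s[130:280,230:430],None,fx=4,fy=4,interpolation=cv2.INTER_CUBIC))
E
```

```text
[ 0.51946526 -0.0018999   0.12701008] [ 0.53176051 -0.30483165  0.12560893]
```

View pics/s4.png

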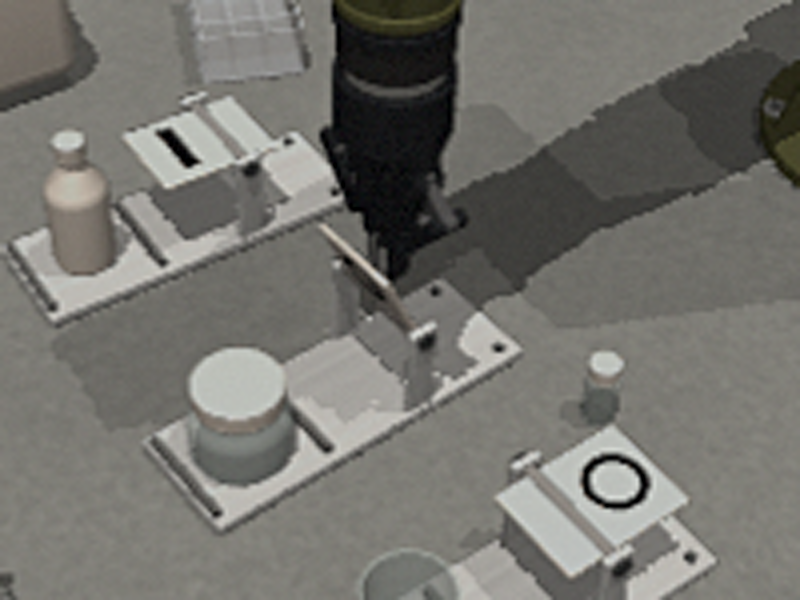

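The marker is past upright: it's seen edge-on from zoomed (320,225) to (415,330), and the force is small. I'll follow the arc over and down.

Emit:
{"fn": "arm_command", "kwargs": {
  "rows": [
    [0.8,0.1,0,0,0,0],
    [1.6,0.1,0,0,0,0],
    [2.4,0.2,-0.3,0,0,0],
    [3.0,0.2,-0.7,0,0,0],
    [3.4,0.3,-1.1,0,0,0],
    [3.7,0.3,-1.5,0,0,0],
    [3.9,0.3,-1.8,0,0,0],
    [3.9,0.3,-2.0,0,0,0],
    [3.9,0.3,-2.0,0,0,0]
  ]
}}

```text
clock: 7.1
tool_pos: [0.5579, 0.0011, 0.1072]
tcp_rot: [[0.997, 0.083, 0.0], [0.083, -0.997, -0.0], [0.0, 0.0, -1.0]]
wrist_force: [0.2, -0.7, 0.4]
opening: 0.0001
```

```bash
python3 - <<'E'
from h import *
o=get_obs(); print(o['tool_pos'],o['wrist_force'])
s=camera('scene')
cv2.imwrite('pics/s5.png',cv2.resize(s[130:280,230:430],None,fx=4,fy=4,interpolation=cv2.INTER_CUBIC))
E
```

```text
[0.55793201 0.00105921 0.10723519] [ 0.24280553 -0.74111953  0.41701538]
```

View pics/s5.png

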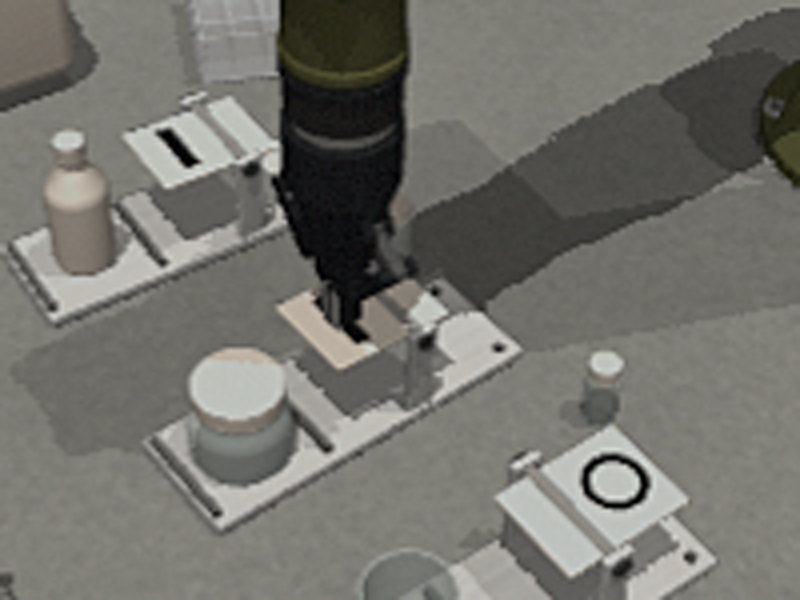

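The marker is almost flat, with its edge at zoomed (275,305) to (340,365). I'll make one more small press and watch the force.

Emit:
{"fn": "arm_command", "kwargs": {
  "rows": [
    [0.2,0,-0.1,0,0,0],
    [0.4,0,-0.2,0,0,0],
    [0.4,0,-0.2,0,0,0]
  ]
}}

```text
clock: 7.52
tool_pos: [0.5622, 0.001, 0.1053]
tcp_rot: [[0.997, 0.083, 0.0], [0.083, -0.997, 0.0], [0.0, 0.0, -1.0]]
wrist_force: [-0.9, -0.8, 0.3]
opening: -0.0
```

Emit:
{"fn": "arm_command", "kwargs": {
  "rows": [
    [0,0,3,0,0,0],
    [0,0,8,0,0,0],
    [0,0,14,0,0,0],
    [-5,0,18,0,0,0],
    [-10,-4,20,0,0,0],
    [-14,-9,20,0,0,0],
    [-14,-15,20,0,0,0],
    [-14,-21,20,0,0,0],
    [-14,-21,20,0,0,0],
    [-14,-21,20,0,0,0]
  ]
}}

```text
clock: 8.78
tool_pos: [0.4217, -0.2089, 0.3051]
tcp_rot: [[0.997, 0.082, -0.0], [0.082, -0.997, 0.001], [-0.0, -0.001, -1.0]]
wrist_force: [-0.6, -0.3, -0.3]
opening: -0.0002
```

```bash
python3 - <<'E'
from h import *
o=get_obs(); print(o['clock'],o['tool_pos'],o['wrist_force'])
s=camera('scene');t=camera('top');cv2.imwrite('pics/t6full.png',t)
a=cv2.resize(s[140:280,230:430],None,fx=3,fy=3,interpolation=cv2.INTER_CUBIC)
cv2.imwrite('pics/s6.png',a)
cv2.imwrite('pics/t6.png',cv2.resize(t[130:290,120:520],None,fx=2,fy=2,interpolation=cv2.INTER_CUBIC))
a=.083;ex=np.array([np.cos(a),np.sin(a),0]);ey=np.array([-np.sin(a),np.cos(a),0]);P=np.array([.521,-.002,.08])
for th in(160,170,175,180):
    r=np.radians(th);e=P+.065*(-np.cos(r)*ex+np.array([0,0,np.sin(r)]))+.0025*np.array([0,0,1])
    print(th,((proj('scene',[e+.036*ey,e-.036*ey])-[230,140])*3).round())
E
```

```text
8.775 [ 0.42166449 -0.20887552  0.3051104 ] [-0.55740574 -0.3160964  -0.28025064]
160 [[260. 230.]
 [212. 183.]]
170 [[258. 241.]
 [209. 193.]]
175 [[257. 245.]
 [209. 198.]]
180 [[257. 250.]
 [209. 202.]]
```

View pics/s6.png

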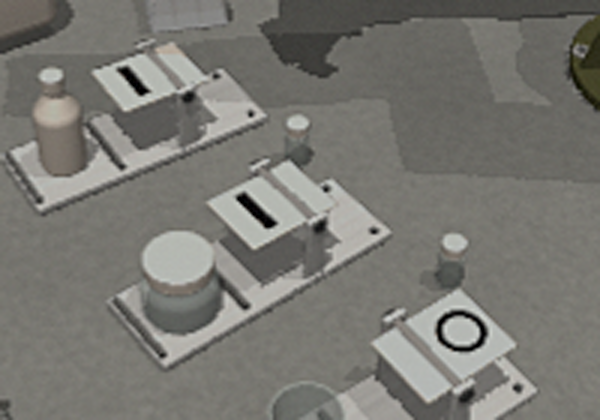

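View pics/t6.png

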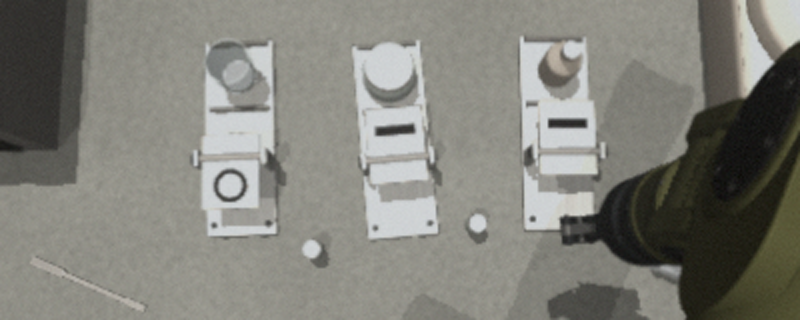

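The jar's marker lies flat with the bar up. Its end corners at (262,248) and (207,203) match a drawn angle of 175–180°. The beaker and bottle markers, vessels, vials and spatula are where they were, and the arm is clear, so I'm handing in.

```bash
python3 - <<'E'
from workcell import *
print(close_job())
E
```

```text
the job is handed in; nothing more can be done
None
```

The jar's marker is flipped all the way over and lies flat on the jar's side with the bar face up. I handed the job in at about 9 s of the 48 s allowed.

- **How it was done:** with the gripper shut, I pressed the tail down, which raised the paddle to about 50°. I then pushed the paddle over from behind with the fingertips, settled it down to level, and backed the arm off. The wrist force readings I took after each move stayed around 1 N.
- **Last checks:** in the final pictures the end corners of the paddle match 175–180°. By eye, the beaker's marker still shows its ring and the bottle's its bar. The vessels, vials and spatula looked unmoved. The arm was clear of everything when I handed in.
- **What the checks don't cover:** in the last views the tip tray was mostly hidden by the arm or cut off at the edge. The arm never went down near it. I did not measure the loose things' positions again numerically, and hand-in gives no verdict. No check failed or disagreed.

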